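# Mark a key cover with the spring punch

### The arm

A 6-joint arm with a two-finger parallel gripper is mounted at the origin on the work surface. World frame = base frame: x ahead of the robot, y to its left, z up, the work surface at z = 0. Lengths are in m, angles in rad, forces in N, time in s.
With the tool pointing down it reaches from about 0.375 to 0.975 m from the base axis. Payload 3.8 kg.
Tool frame: the origin (TCP) lies midway between the tips of the shut fingers; the grasp point (between the pads) lies 19 mm behind it (robot.tcp_to_grasp is the distance from the TCP to the grasp point, in m); z points along the fingers, y is the line along which they close (so a half turn about z gives the same grasp; the last joint's range is limited). The gripper opens to 85 mm and grips with 20 to 120 N. Pads are 22 mm wide; open, the fingers measure 114 mm over their backs; the gripper's body (76 mm by 85 mm) begins 54 mm behind the grasp point. The pads swing forward as they close: fully open they stand 13 mm farther back than shut.
Start: joints at [1.287, 0.264, 1.604, -0, 1.274, -0.037], TCP at [0.165, 0.655, 0.231] pointing down, gripper open.
Joint ranges: [-2.63, 2.63], [-0.94, 2.18], [0.31, 2.57], [-1.31, 4.45], [0, 2.66], [-2.55, 2.55]. Speed limits (rad/s): [2.57, 2.57, 3.14, 3.14, 3.14, 3.14].

### API

Orientations are given as [roll, pitch, yaw] about the fixed x, y, z axes, in that order (R = Rz(yaw) Ry(pitch) Rx(roll)).
In Python, from plant import robot, read_camera, camera_info gives the robot as it stands.
- The arm moves only by the shell command python3 -m jog 'ROWS' [FORCE]. ROWS is a JSON object of lists of equal length, an entry for each row: "dp": the shift along the tool's x, y, z scaled (see below), a list of three; "rotation": the turn, a rotation vector about the tool's x, y, z scaled (see below), a list of three; "fingers": the opening, from 0 (shut) to 1 (fully open). In form: {"dp": [[x, y, z], ...], "rotation": [[rx, ry, rz], ...], "fingers": [fingers, ...]}. A call has 1 to 20 rows; each row is the pose to reach, as a shift and turn from the pose commanded when the call began, along the tool's axes at that moment; what a row does not reach only later rows make up. The controller multiplies each number of a shift by 0.4 m and each number of a turn by 60 degrees. A row lasts 1/8 s, in which the tool goes at most 62.5 mm and 10.7 degrees, less where a joint would pass 70% of its speed; a pose out of reach is approached as far as the arm can. A call with a number of a shift or a turn outside -1 to 1 is refused whole. A call with a gripper value outside its range is refused whole. The fingers move at their own pace and stop on an object; FORCE is the grip in N (left out, the last holds). Time passes only in rows, so rows that repeat a pose let the fingers close. It gives the time, the measured TCP pose, the force, the opening and the grip force at its end, in the units of the state.
- robot.sense(): the state, without advancing time (a new reading comes with each control period).
- read_camera(name): name is "scene" or "side" or "wrist"; returns (picture, depth): 420x560x3 uint8, red, green, blue; 420x560 float32, m along the optical axis (not along the pixel's ray), 0 where there is no reading.
- camera_info(name): a dict with "mtx" (3x3 intrinsics, pixels), "R" (3x3) and "t" (3): a world point X has camera coordinates R X + t; the wrist camera has in their place "T_tool_cam" (4x4, takes a point from camera to tool coordinates, whose origin is the TCP and whose axes are the flange's). Camera axes: x right, y down, z forward; pixel columns grow to the right and rows downward; lengths in m; the calibration is good to about 2 mm. A picture is of the moment at which its call begins: read the wrist's pose just before it. camera_info takes no time and is no camera call.
- robot.close_job(): hands the job in; it is judged then, once.
The state is a dict: "time": time; "q": joint angles; "qd": joint speeds; "tau": joint torques, N m; "position": TCP position; "tcp_rot": TCP orientation; "ft_force": force on the tool from outside, world axes, zero at the start; "ft_torque": the same for the moment, N m; "width": finger opening in m; "grasp_force": force on a finger pad.
Only numpy, scipy, OpenCV 4.12 (cv2) and the standard library are available. Lean on these libraries where they do the work, as an engineer would, in place of code of your own. Each camera call takes 0.05 s, during which the arm holds its last target. There are 200 camera calls.

### The job

Stand the spring punch on the white dot in the middle of the green-outlined key cover and, once it stands there, press its barrel straight down until it trips with a snap and stays down. Leave the punch standing upright on that dot, and do not disturb the red-outlined cover.

Things in the scene. Friction and masses are not known exactly. Their poses are not given: they have to be found in the camera images.
- punch: Spring punch standing upright, 113 mm tall, 0.47 kg. Dark steel foot 52 mm across, 10 mm thick; dark sleeve 38 mm across up to 55 mm; above it the sliding aluminium barrel, 28 mm across, orange band at its bottom, red top. Lift it by the barrel (80 to 105 mm above the underside); press by the gripped barrel or on its top. Origin: centre of the foot's underside, z up along the barrel.
- punch_barrel (a joint): How far the barrel is pushed down into the sleeve, m: 0 up (cocked), 0.012 on its stop. The push needed rises from 2 N to about 13 N at 3 to 4 mm, then falls to nothing at 9 mm; past that the spring trips: the barrel snaps to the stop by itself and stays down (held by about 6 N, orange band hidden). Let go earlier, it springs back up.
- cover_green: The key cover to be marked: hard flat black plate, 95 x 68 x 8 mm, 0.15 kg, lying loose on the cutting mat, with a bright green rectangular outline and a white dot 14 mm across at the centre of its top. Origin: centre of its underside (the dot is 8 mm above it); x along the 95 mm length, z up.
- cover_red: The same plate with a red outline and a white dot, to be left where it lies. Origin and axes as for the green one. A third black plate, without outline or dot, lies near by.
There are look-alikes about, which are no part of the job. Leave any pink, turquoise or yellow look-alike of the punch alone.

How it is judged:
By the outcome, as a careful person would: the job done as asked, in the order asked, and still so for the second after the job is handed in, with the robot touching nothing.
It also fails if it takes over 32 s, if anything falls off the work surface, if the arm or the gripper's body presses on something with over 40 N, if the wrist force passes 120 N, or if a joint passes its speed limit or range.

## Working session

There is one attempt and no reset: what is moved stays moved. The work goes in short steps, Python scripts to look and compute and a shell command to move; the robot and the scene stay as the last step left them, time stands still between calls to the robot, and variables do not carry over. Pictures are saved under pics/ and viewed, at most 10 in all, crops included, and the job is handed in when it is done.

```bash
mkdir -p pics; ls
cat > h.py <<'E'
import numpy as np, cv2
from plant import robot, read_camera, camera_info
from scipy.spatial.transform import Rotation as Rn
def cap(name,tag):
    s=robot.sense(); im,d=read_camera(name); cv2.imwrite(f'pics/{tag}.png',im[:,:,::-1])
    c=camera_info(name); K=np.array(c['mtx'])
    if name=='wrist':
        Tt=np.eye(4); Tt[:3,:3]=Rn.from_euler('xyz',s['tcp_rot']).as_matrix() if np.size(s['tcp_rot'])==3 else np.array(s['tcp_rot']); Tt[:3,3]=s['position']
        T=Tt@np.array(c['T_tool_cam'])
    else:
        T=np.eye(4); T[:3,:3]=np.array(c['R']); T[:3,3]=c['t']; T=np.linalg.inv(T)
    np.savez(f'pics/{tag}.npz',im=im,d=d,K=K,T=T)
def pt(tag,u,v,dep=None):
    z=np.load(f'pics/{tag}.npz'); dep=z['d'][v,u] if dep is None else dep
    p=np.linalg.inv(z['K'])@[u,v,1]*dep
    return z['T'][:3,:3]@p+z['T'][:3,3]
def ray(tag,u,v):
    z=np.load(f'pics/{tag}.npz'); r=z['T'][:3,:3]@np.linalg.inv(z['K'])@[u,v,1]
    return z['T'][:3,3], r/np.linalg.norm(r)
def atz(tag,u,v,h):
    o,r=ray(tag,u,v); return o+r*(h-o[2])/r[2]
def tri(a,b):
    (o1,r1),(o2,r2)=ray(*a),ray(*b)
    s=np.linalg.lstsq(np.c_[r1,-r2],o2-o1,rcond=None)[0]
    p,q=o1+s[0]*r1,o2+s[1]*r2; return (p+q)/2, np.linalg.norm(p-q)
E
python3 - <<'E'
from h import *
print(robot.sense())
for n in ('scene','side','wrist'): cap(n,n+'0')
for n in ('scene','side','wrist'): print(n,np.load(f'pics/{n}0.npz')['T'].round(3).tolist())
E
```

```text
pics
{'time': 0.0, 'q': array([ 1.28709299e+00,  2.64770137e-01,  1.60545441e+00, -2.60879300e-05,
        1.27364820e+00, -3.69127155e-02]), 'qd': array([ 0.00035013,  0.0006293 , -0.00118105, -0.00067304,  0.0008356 ,
        0.00192055]), 'tau': array([ 1.54883863e-03, -5.15124357e+01, -3.67306387e+01,  2.25195040e-04,
        1.28374898e-02,  2.71779314e-06]), 'position': array([0.16470486, 0.65381842, 0.22990714]), 'tcp_rot': array([-3.13931319e+00, -5.92352308e-05,  2.89480963e+00]), 'ft_force': array([-0.03960652, -0.50638474, -0.55149778]), 'ft_torque': array([-0.00926767,  0.06105078,  0.03004469]), 'grasp_force': 0.0, 'width': 0.08526492244515757}
scene [[-0.524, 0.695, -0.492, 0.928], [0.852, 0.428, -0.302, 0.249], [0.001, -0.577, -0.816, 0.699], [0.0, 0.0, 0.0, 1.0]]
side [[0.632, -0.512, 0.583, 0.019], [-0.775, -0.435, 0.459, -0.421], [0.019, -0.741, -0.671, 0.624], [0.0, 0.0, 0.0, 1.0]]
wrist [[0.244, 0.917, 0.315, 0.084], [0.97, -0.23, -0.082, 0.673], [-0.003, 0.326, -0.945, 0.373], [0.0, 0.0, 0.0, 1.0]]
```

View pics/scene0.png

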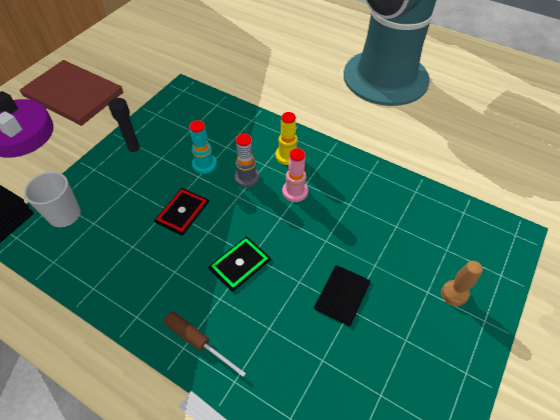

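View pics/side0.png

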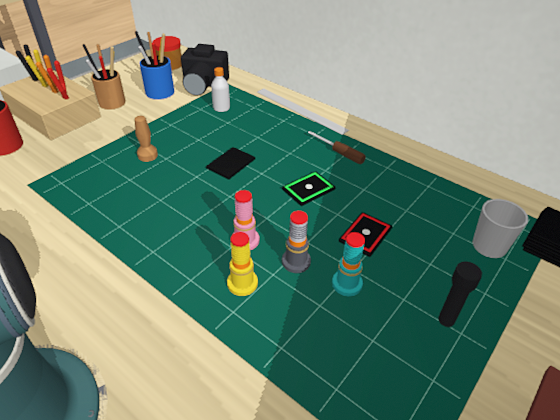

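The scene view shows the grey punch (top about (244,140)) between turquoise, yellow and pink look-alikes, and the green cover's dot at (239,262). In the side view they are at (299,217) and (309,187). I'll enlarge both.

Run:
```python
from h import *
def c(t,x,y): return cv2.resize(cv2.imread(f'pics/{t}.png')[y:y+100,x:x+130],None,fx=3,fy=3,interpolation=2)
a=np.hstack([c('scene0',180,110),c('side0',230,190)]);b=np.hstack([c('scene0',180,210),c('side0',250,140)])
cv2.imwrite('pics/crop0.png',cv2.copyMakeBorder(np.vstack([a,b]),0,0,0,0,0))
print(*[(n,tri(('scene0',*s),('side0',*d))) for n,s,d in [('top',(244,140),(299,217)),('dot',(239,262),(309,187)),('rdot',(181.5,210),(366.5,232)),('ytop',(288.5,118),(240,239)),('ptop',(297.5,155),(243.5,197)),('ttop',(197.5,127),(354.5,240))]],sep='\n')
# dot/ top centroids
for t in('scene0','side0'):
    im=np.load(f'pics/{t}.npz')['im'].astype(int)
    g=(im[...,1]>180)&(im[...,0]<100)&(im[...,2]<120)
    n,l,s,ce=cv2.connectedComponentsWithStats(cv2.dilate(g.astype(np.uint8),np.ones((3,3))))
    k=1+np.argmax(s[1:,4]); print(t,'green',s[k],ce[k])
    r=cv2.minAreaRect(np.argwhere(l==k)[:,::-1].astype(np.float32)); print(cv2.boxPoints(r).round(1).tolist())
    h=max(cv2.findContours((l==k).astype(np.uint8),0,2)[0],key=cv2.contourArea)
    q=cv2.approxPolyDP(h,6,True)[:,0]; print('corners',q.tolist(),[atz(t,*p,.010).round(3).tolist() for p in q])
    w=(im.min(2)>150); n,l,s,ce=cv2.connectedComponentsWithStats(w.astype(np.uint8))
    for i in range(1,n):
        if s[i,4]<120 and s[i,4]>15: print('w',ce[i],s[i,4])
    w=((im[...,0]>170)&(im[...,1:].max(2)<70)); n,l,s,ce=cv2.connectedComponentsWithStats(w.astype(np.uint8))
    for i in range(1,n):
        if s[i,4]>15: print('red',ce[i],s[i])
```

```text
('top', (array([ 0.45766023, -0.11336114,  0.11029128]), np.float64(0.0022237195811301478)))
('dot', (array([ 0.63342982, -0.01228173,  0.00583672]), np.float64(0.0009515430104649564)))
('rdot', (array([ 0.5969702 , -0.17407552,  0.00625958]), np.float64(0.0017374704726415204)))
('ytop', (array([ 0.36106492, -0.0731213 ,  0.10920545]), np.float64(0.0016362739994749845)))
('ptop', (array([ 0.43703182, -0.0096329 ,  0.10844083]), np.float64(0.0030814484123129963)))
('ttop', (array([ 0.47407104, -0.20990119,  0.10877666]), np.float64(0.0010867052300776827)))
scene0 green [212 238  57  50 703] [239.53769559 262.31009957]
[[209.6999969482422, 264.8999938964844], [247.6999969482422, 232.89999389648438], [269.0, 258.20001220703125], [231.0, 290.20001220703125]]
corners [[247, 238], [212, 264], [231, 287], [268, 259]] [[0.585, -0.026, 0.01], [0.664, -0.049, 0.01], [0.683, 0.006, 0.01], [0.602, 0.031, 0.01]]
w [  4.66055046 117.35779817] 109
w [286.48148148 192.44444444] 27
w [181.18518519 209.11111111] 27
w [239.2 261.5] 40
red [287.91150442 116.74336283] [281 112  15  10 113]
red [196.36885
[... 813 characters left out ...]
31
w [524.61904762 217.42857143] 21
w [245.26923077 224.05769231] 52
w [300.42307692 227.90384615] 52
w [365.78571429 231.60714286] 28
w [254.2  240.78] 50
w [298.71111111 239.26666667] 45
red [156.6         42.25454545] [152  37   9  13  55]
red [170.92783505  43.28865979] [164  36  16  16 194]
red [154.8  57.4] [154  49   3  16  20]
red [57.15165877 76.74407583] [ 47  61  19  31 211]
red [  3.375 108.875] [  0 104   7  10  16]
red [  3.25714286 145.8       ] [  0 132  10  23 140]
red [242.91194969 195.9245283 ] [235 190  17  13 159]
red [298.5801105 217.0441989] [290 211  18  13 181]
red [360.16666667 235.65591398] [342 214  47  38 372]
red [239.33990148 238.83251232] [231 232  18  15 203]
```

View pics/crop0.png

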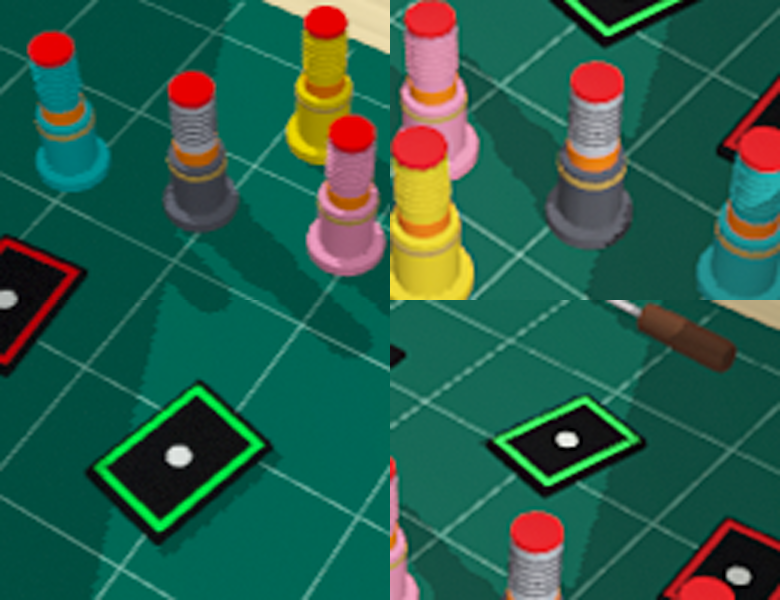

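View pics/wrist0.png

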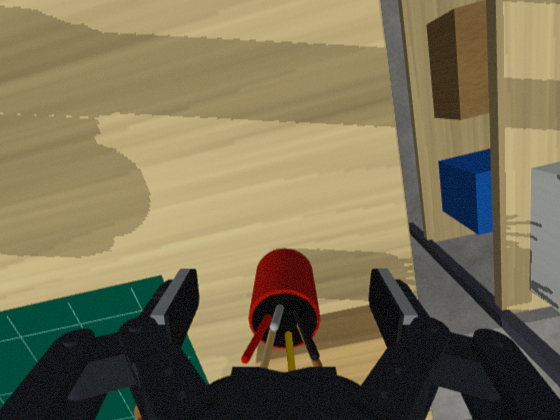

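```bash
cat >> h.py <<'E'
def go(p,yaw=None,s=None,R0=None,p0=None):
    """numbers for jog from measured pose (or p0,R0) to p,yaw(deg), tool straight down"""
    s=s or robot.sense()
    R0=Rn.from_euler('xyz',s['tcp_rot']) if R0 is None else R0; p0=s['position'] if p0 is None else p0
    R1=R0 if yaw is None else Rn.from_euler('xyz',[np.pi,0,np.radians(yaw)])
    print('dp',(R0.inv().apply(np.array(p)-p0)/.4).round(4).tolist(),'rot',((R0.inv()*R1).as_rotvec(True)/60).round(4).tolist())
    return p,R1
E
python3 - <<'E'
from h import *
a,R=go([.48,.30,.25],130)
go([.458,-.09,.24],130,R0=R,p0=a)
E
```

```text
dp [-0.9804, -0.6657, -0.0483] rot [-0.0017, 0.0005, 0.5976]
dp [-0.7115, -0.6689, 0.025] rot [0.0, 0.0, 0.0]
```

```bash
python3 -m jog '{"dp":[[-0.98,-0.665,-0.05],[-0.98,-0.665,-0.05],[-0.98,-0.665,-0.05],[-0.98,-0.665,-0.05],[-0.98,-0.665,-0.05],[-0.98,-0.665,-0.05],[-0.98,-0.665,-0.05],[-0.98,-0.665,-0.05],[-0.98,-0.665,-0.05]],"rotation":[[0,0,0.6],[0,0,0.6],[0,0,0.6],[0,0,0.6],[0,0,0.6],[0,0,0.6],[0,0,0.6],[0,0,0.6],[0,0,0.6]],"fingers":[1,1,1,1,1,1,1,1,1]}' && python3 -m jog '{"dp":[[-0.71,-0.67,0.03],[-0.71,-0.67,0.03],[-0.71,-0.67,0.03],[-0.71,-0.67,0.03],[-0.71,-0.67,0.03],[-0.71,-0.67,0.03],[-0.71,-0.67,0.03],[-0.71,-0.67,0.03],[-0.71,-0.67,0.03]],"rotation":[[0,0,0],[0,0,0],[0,0,0],[0,0,0],[0,0,0],[0,0,0],[0,0,0],[0,0,0],[0,0,0]],"fingers":[1,1,1,1,1,1,1,1,1]}'
python3 - <<'E'
from h import *
cap('wrist','w1')
E
```

```text
time: 1.27
position: [0.4815, 0.2987, 0.2511]
tcp_rot: [-3.141, 0.0, 2.262]
ft_force: [-0.6, 0.2, 0.1]
width: 0.0852
grasp_force: 0.0
time: 2.4
position: [0.4565, -0.0873, 0.2392]
tcp_rot: [3.141, -0.001, 2.268]
ft_force: [-0.8, 0.8, -0.1]
width: 0.0853
grasp_force: 0.0
```

View pics/w1.png

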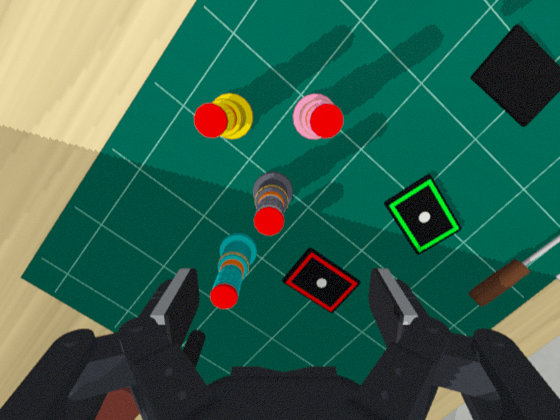

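The wrist view shows the punch top at about (268,220), the green dot at (424,217), the red cover at (321,283) and the look-alikes clear of the fingers' line.

```bash
cat >> h.py <<'E'
def multi(obs):
    A=np.zeros((3,3));b=np.zeros(3);L=[]
    for o in obs:
        c,r=ray(*o);P=np.eye(3)-np.outer(r,r);A+=P;b+=P@c;L.append((c,P))
    x=np.linalg.solve(A,b);return x.round(4),[round(1e3*np.linalg.norm(P@(x-c)),1) for c,P in L]
def cen(tag,u,v,kind,rad=14):
    im=np.load(f'pics/{tag}.npz')['im'].astype(int)
    m=(im.min(2)>140) if kind=='w' else (im[...,0]>150)&(im[...,1:].max(2)<90)
    m=m.astype(np.uint8); y,x=np.ogrid[:m.shape[0],:m.shape[1]]; m[(x-u)**2+(y-v)**2>rad**2]=0
    n,l,s,c=cv2.connectedComponentsWithStats(m); k=1+np.argmax(s[1:,4]); return c[k]
E
python3 - <<'E'
from h import *
for n,k,o in [('top','r',[('scene0',244,140),('side0',299,217),('w1',268,220)]),('dot','w',[('scene0',239,262),('side0',309,187),('w1',424,217)])]:
    q=[(t,*cen(t,u,v,k,14 if k=='w' else 18)) for t,u,v in o]; print(n,[(t,round(a,1),round(b,1)) for t,a,b in q])
    print(multi(q),multi(q[:2]),multi(q[::2]),multi(q[1:]))
    for t,u,v in q: print(t,'depth',pt(t,round(u),round(v)).round(4), 'atz',atz(t,u,v,.114 if k=='r' else .009).round(4))
print('mat',[pt('w1',*p).round(4) for p in [(380,120),(350,200),(460,290)]], 'foot rim', pt('w1',277,178))
print(robot.sense()['position'])
E
```

```text
top [('scene0', np.float64(243.4), np.float64(139.4)), ('side0', np.float64(298.5), np.float64(217.0)), ('w1', np.float64(268.5), np.float64(220.6))]
(array([ 0.4582, -0.1138,  0.1115]), [np.float64(0.8), np.float64(1.0), np.float64(1.5)]) (array([ 0.4571, -0.1139,  0.1111]), [np.float64(0.2), np.float64(0.2)]) (array([ 0.4591, -0.1129,  0.1136]), [np.float64(0.6), np.float64(0.6)]) (array([ 0.4591, -0.1139,  0.1103]), [np.float64(1.1), np.float64(1.1)])
scene0 depth [ 0.4578 -0.114   0.1127] atz [ 0.4594 -0.112   0.114 ]
side0 depth [ 0.4573 -0.115   0.1115] atz [ 0.4548 -0.1158  0.114 ]
w1 depth [ 0.4598 -0.1135  0.1138] atz [ 0.4592 -0.1134  0.114 ]
dot [('scene0', np.float64(239.2), np.float64(261.5)), ('side0', np.float64(308.6), np.float64(186.1)), ('w1', np.float64(424.0), np.float64(216.7))]
(array([ 0.634 , -0.0115,  0.0089]), [np.float64(0.7), np.float64(1.1), np.float64(1.5)]) (array([ 0.6332, -0.0115,  0.008 ]), [np.float64(0.2), np.float64(0.2)]) (array([ 0.6343, -0.0111,  0.0106]), [np.float64(0.7), np.float64(0.7)]) (array([ 0.6358, -0.0111,  0.0069]), [np.float64(1.1), np.float64(1.1)])
scene0 depth [ 0.6344 -0.0108  0.0088] atz [ 0.6335 -0.011   0.009 ]
side0 depth [ 0.6351 -0.0115  0.0071] atz [ 0.6324 -0.0123  0.009 ]
w1 depth [ 0.6363 -0.0119  0.0084] atz [ 0.6357 -0.0117  0.009 ]
mat [array([5.043e-01, 3.840e-02, 4.000e-04]), array([ 5.475e-01, -5.870e-02,  3.000e-04]), array([ 0.7694, -0.0546,  0.0008])] foot rim [ 0.45269849 -0.09613449  0.0100183 ]
[ 0.45652876 -0.08718961  0.23921952]
```

Run:
```python
from h import *
go([.4585,-.1138,.15],130);go([.4585,-.1138,.07],130)
```

```text
dp [-0.0543, -0.0391, 0.223] rot [0.0004, -0.0006, -0.0002]
dp [-0.0544, -0.0391, 0.423] rot [0.0004, -0.0006, -0.0002]
```

```bash
python3 -m jog '{"dp":[[-0.054,-0.039,0.1],[-0.054,-0.039,0.2],[-0.054,-0.039,0.28],[-0.054,-0.039,0.36],[-0.054,-0.039,0.423],[-0.054,-0.039,0.423],[-0.054,-0.039,0.423],[-0.054,-0.039,0.423]],"rotation":[[0,0,0],[0,0,0],[0,0,0],[0,0,0],[0,0,0],[0,0,0],[0,0,0],[0,0,0]],"fingers":[1,1,1,1,1,1,1,1]}'
python3 - <<'E'
from h import *
cap('wrist','w2'); cap('side','s2')
a=cv2.imread('pics/w2.png');b=cv2.resize(cv2.imread('pics/s2.png')[150:320,200:380],None,fx=2.4,fy=2.4)
cv2.imwrite('pics/c2.png',cv2.resize(np.hstack([a,cv2.resize(b,(440,420))]),(800,336)))
E
```

```text
time: 3.45
position: [0.4596, -0.1155, 0.0717]
tcp_rot: [3.14, 0.002, 2.267]
ft_force: [0.8, 0.2, -0.1]
width: 0.0854
grasp_force: 0.0
```

View pics/c2.png

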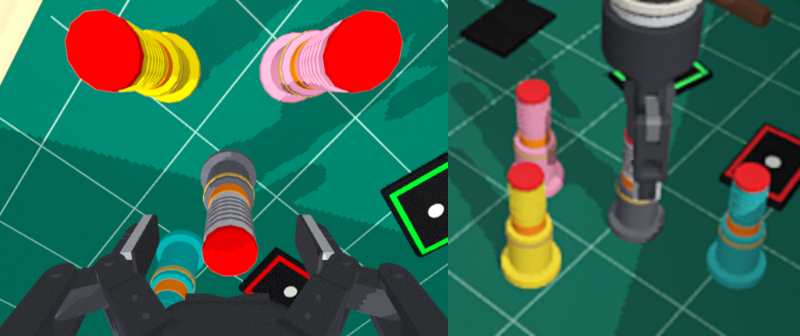

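The punch stands midway between the open fingers, and the look-alikes are clear. Closing.

```bash
python3 -m jog '{"dp":[[0,0,0],[0,0,0],[0,0,0],[0,0,0],[0,0,0],[0,0,0],[0,0,0],[0,0,0]],"rotation":[[0,0,0],[0,0,0],[0,0,0],[0,0,0],[0,0,0],[0,0,0],[0,0,0],[0,0,0]],"fingers":[0.2,0.2,0.2,0.2,0.2,0.2,0.2,0.2]}' 60
```

```text
time: 4.55
position: [0.4584, -0.1155, 0.0702]
tcp_rot: [3.141, 0.0, 2.266]
ft_force: [0.5, 1.6, 0.5]
width: 0.0269
grasp_force: 58.7
```

Run:
```python
from h import *
go([.4584,-.1155,.13]);go([.6346,-.0122,.13],130)
```

```text
dp [-0.0001, 0.0001, -0.1495] rot [0.0, 0.0, 0.0]
dp [-0.0841, 0.5038, -0.1494] rot [0.0002, 0.0002, -0.0024]
```

```bash
python3 -m jog '{"dp":[[0,0,-0.04],[0,0,-0.1],[0,0,-0.15],[0,0,-0.15],[-0.01,0.06,-0.15],[-0.03,0.16,-0.15],[-0.05,0.28,-0.15],[-0.07,0.4,-0.15],[-0.08,0.48,-0.15],[-0.084,0.504,-0.15],[-0.084,0.504,-0.15],[-0.084,0.504,-0.15],[-0.084,0.504,-0.15]],"rotation":[[0,0,0],[0,0,0],[0,0,0],[0,0,0],[0,0,0],[0,0,0],[0,0,0],[0,0,0],[0,0,0],[0,0,0],[0,0,0],[0,0,0],[0,0,0]],"fingers":[0.2,0.2,0.2,0.2,0.2,0.2,0.2,0.2,0.2,0.2,0.2,0.2,0.2]}'
python3 - <<'E'
from h import *
print(robot.sense()['position'])
cap('wrist','w3'); cap('side','s3'); cap('scene','c3')
f=lambda t,x,y:cv2.resize(cv2.imread(f'pics/{t}.png')[y:y+150,x:x+130],None,fx=3,fy=3,interpolation=2)[:450]
cv2.imwrite('pics/c3x.png',np.hstack([f('c3',175,150),f('s3',245,90)]))
E
```

```text
time: 6.18
position: [0.6335, -0.0127, 0.1299]
tcp_rot: [-3.141, -0.0, 2.266]
ft_force: [0.9, 0.9, -4.6]
width: 0.027
grasp_force: 60.3
[ 0.63348876 -0.0127388   0.12990654]
```

View pics/c3x.png

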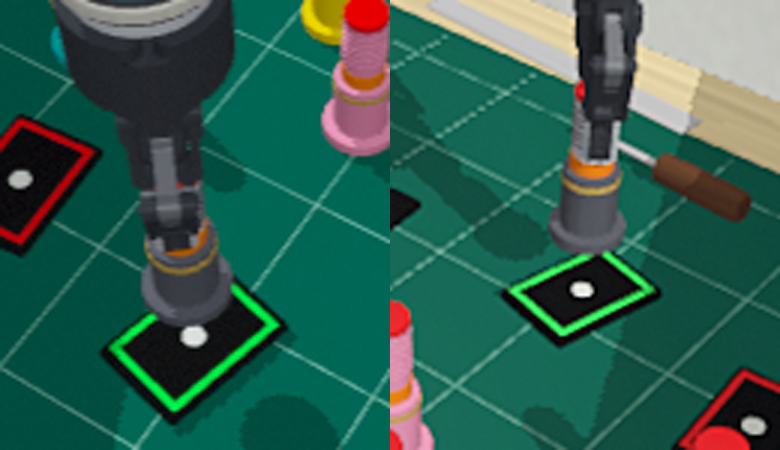

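View pics/w3.png

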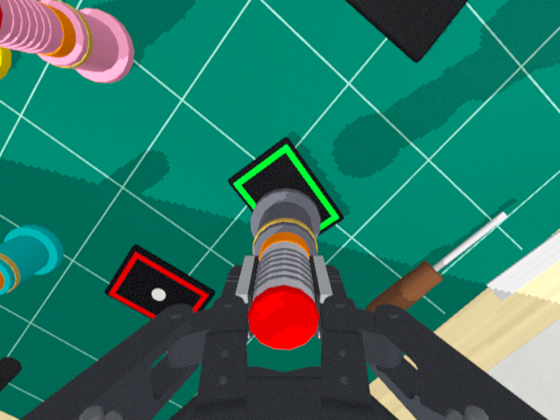

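The punch hangs upright about 6 cm over the cover. Foot edges:
- Scene: columns 222.7–252.3, bottom row 259.
- Side: columns 298–324.3, bottom row 174.3.
- Wrist: columns 250–321, top row 188.

I'll fit the foot position to these.

Run:
```python
from h import *
from scipy.optimize import least_squares
th=np.linspace(0,2*np.pi,90)
C=np.r_[[(.026*np.cos(t),.026*np.sin(t),h) for h in(0,.01) for t in th]]
def ext(tag,X,i):
    z=np.load(f'pics/{tag}.npz');P=(C+X-z['T'][:3,3])@z['T'][:3,:3]@z['K'].T;P=P[:,:2]/P[:,2:]
    return np.array([P[:,0].min(),P[:,0].max(),P[:,1].max() if i else P[:,1].min()])
O={'c3':((222.7,252.3,259),1),'s3':((298,324.3,174.3),1),'w3':((250,321,188),0)}
for ks in (['c3','s3'],['c3','s3','w3'],['w3','c3']):
    r=least_squares(lambda X:np.r_[tuple(ext(k,X,O[k][1])-O[k][0] for k in ks)],[.634,-.012,.06]);print(ks,r.x.round(4),r.fun.round(1))
q=[(t,*cen(t,u,v,'w',14)) for t,u,v in [('c3',239.7,262),('s3',309,187)]];print(q,multi(q))
```

```text
['c3', 's3'] [ 0.6323 -0.0119  0.061 ] [-1.6 -0.   0.1 -0.9 -1.1  0.1]
['c3', 's3', 'w3'] [ 0.634  -0.0119  0.0616] [-2.2 -0.6  0.6 -0.4 -0.6 -0.6 -0.6  0.3 -0.9]
['w3', 'c3'] [ 0.6337 -0.0114  0.0633] [-0.8  0.8 -1.  -2.  -0.3  0.1]
[('c3', np.float64(239.2), np.float64(261.5)), ('s3', np.float64(308.58620689655174), np.float64(186.10344827586206))] (array([ 0.6332, -0.0115,  0.008 ]), [np.float64(0.2), np.float64(0.2)])
```

Foot and dot agree within about 1 mm. Lowering to just above contact, then slowly.

```bash
python3 -m jog '{"dp":[[0,0.002,0.04],[0,0.002,0.08],[0,0.002,0.11],[0,0.002,0.12],[0,0.002,0.122],[0,0.002,0.124],[0,0.002,0.126],[0,0.002,0.128],[0,0.002,0.128]],"rotation":[[0,0,0],[0,0,0],[0,0,0],[0,0,0],[0,0,0],[0,0,0],[0,0,0],[0,0,0],[0,0,0]],"fingers":[0.2,0.2,0.2,0.2,0.2,0.2,0.2,0.2,0.2]}'
python3 -m jog '{"dp":[[0,0,0.0015],[0,0,0.003],[0,0,0.003]],"rotation":[[0,0,0],[0,0,0],[0,0,0]],"fingers":[0.2,0.2,0.2]}'
```

```text
time: 7.45
position: [0.6351, -0.0116, 0.079]
tcp_rot: [3.141, 0.0, 2.266]
ft_force: [-0.2, 0.1, -4.6]
width: 0.0265
grasp_force: 60.4
time: 7.82
position: [0.6353, -0.0116, 0.0782]
tcp_rot: [3.141, 0.0, 2.266]
ft_force: [-0.5, -0.1, -0.4]
width: 0.0267
grasp_force: 60.5
```

Contact at the expected height (the load went from −4.6 to −0.4 N). Letting go so that it stands by itself, then checking.

```bash
python3 -m jog '{"dp":[[0,0,0],[0,0,0],[0,0,0],[0,0,0],[0,0,0]],"rotation":[[0,0,0],[0,0,0],[0,0,0],[0,0,0],[0,0,0]],"fingers":[0.7,0.7,0.7,0.7,0.7]}'
python3 - <<'E'
from h import *
from scipy.optimize import least_squares
cap('wrist','w4'); cap('side','s4'); cap('scene','c4')
f=lambda t,x,y:cv2.resize(cv2.imread(f'pics/{t}.png')[y:y+150,x:x+130],None,fx=3,fy=3,interpolation=2)
cv2.imwrite('pics/c4x.png',np.hstack([f('c4',175,150),f('s4',245,90)]))
E
```

```text
time: 8.45
position: [0.6351, -0.0116, 0.0777]
tcp_rot: [3.142, 0.0, 2.266]
ft_force: [0.7, 0.3, 0.4]
width: 0.0596
grasp_force: 0.0
```

View pics/c4x.png

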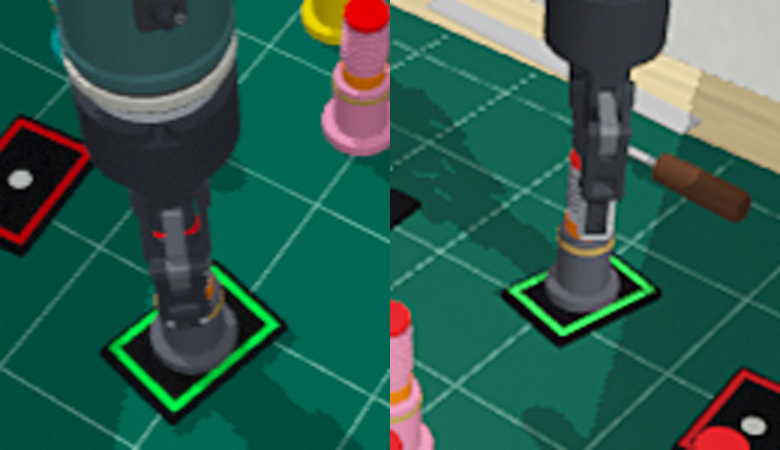

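The punch stands upright, centred on the green cover, which hasn't moved. Re-gripping and pressing.

```bash
python3 -m jog '{"dp":[[0,0,0],[0,0,0],[0,0,0],[0,0,0],[0,0,0],[0,0,0]],"rotation":[[0,0,0],[0,0,0],[0,0,0],[0,0,0],[0,0,0],[0,0,0]],"fingers":[0.2,0.2,0.2,0.2,0.2,0.2]}' 70
python3 -m jog '{"dp":[[0,0,0.003],[0,0,0.006],[0,0,0.009],[0,0,0.009]],"rotation":[[0,0,0],[0,0,0],[0,0,0],[0,0,0]],"fingers":[0.2,0.2,0.2,0.2]}'
python3 -m jog '{"dp":[[0,0,0.003],[0,0,0.006],[0,0,0.009],[0,0,0.012],[0,0,0.015],[0,0,0.018],[0,0,0.02],[0,0,0.02],[0,0,0.02]],"rotation":[[0,0,0],[0,0,0],[0,0,0],[0,0,0],[0,0,0],[0,0,0],[0,0,0],[0,0,0],[0,0,0]],"fingers":[0.2,0.2,0.2,0.2,0.2,0.2,0.2,0.2,0.2]}'
```

```text
time: 9.35
position: [0.6353, -0.0115, 0.0779]
tcp_rot: [3.141, 0.0, 2.266]
ft_force: [1.3, 0.6, 0.8]
width: 0.0266
grasp_force: 68.6
time: 9.85
position: [0.6355, -0.0115, 0.0761]
tcp_rot: [3.141, 0.0, 2.267]
ft_force: [-3.8, 1.4, 10.8]
width: 0.0264
grasp_force: 69.4
time: 10.98
position: [0.6344, -0.0117, 0.0657]
tcp_rot: [-3.14, -0.001, 2.267]
ft_force: [-3.2, 0.6, 1.7]
width: 0.0265
grasp_force: 69.5
```

Pressed about 12 mm, with the force falling away to 1.7 N. Releasing, backing off and checking.

```bash
python3 -m jog '{"dp":[[0,0,0],[0,0,0],[0,0,0],[0,0,0],[0,0,0],[0,0,0],[0,0,0],[0,0,-0.05],[0,0,-0.15],[0,0,-0.25],[0,0,-0.35],[0,0,-0.35],[0,0,-0.35]],"rotation":[[0,0,0],[0,0,0],[0,0,0],[0,0,0],[0,0,0],[0,0,0],[0,0,0],[0,0,0],[0,0,0],[0,0,0],[0,0,0],[0,0,0],[0,0,0]],"fingers":[1,1,1,1,1,1,1,1,1,1,1,1,1]}'
python3 - <<'E'
from h import *
cap('wrist','w5'); cap('side','s5'); cap('scene','c5')
f=lambda t,x,y:cv2.resize(cv2.imread(f'pics/{t}.png')[y:y+150,x:x+130],None,fx=3,fy=3,interpolation=2)
cv2.imwrite('pics/c5x.png',np.hstack([f('c5',175,150),f('s5',245,90)]))
for t in('c5','s5','w5'):
    im=np.load(f'pics/{t}.npz')['im'].astype(int); w=((im[...,0]>150)&(im[...,1:].max(2)<80)).astype(np.uint8);n,l,s,c=cv2.connectedComponentsWithStats(w)
    for i in range(1,n):
        if s[i,4]>60:
            p=pt(t,*c[i].round().astype(int)); 
            if np.hypot(p[0]-.634,p[1]+.012)<.06: print(t,c[i].round(1),p.round(4))
E
```

```text
time: 12.6
position: [0.6352, -0.0116, 0.2071]
tcp_rot: [3.141, 0.001, 2.266]
ft_force: [0.5, -0.6, -0.2]
width: 0.0858
grasp_force: 0.0
c5 [235.3 231. ] [ 0.6341 -0.0102  0.1105]
s5 [311.5 147.8] [ 0.6299 -0.0126  0.1076]
w5 [283.2 206.9] [ 0.6338 -0.0112  0.1097]
```

View pics/c5x.png

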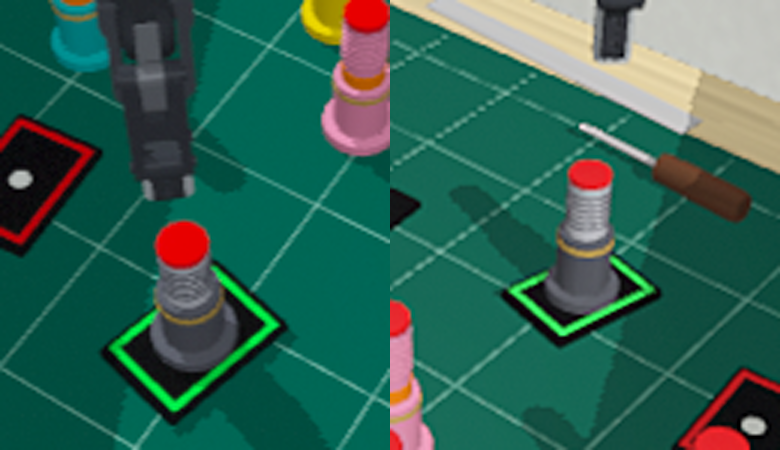

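The orange band is hidden and the top is at 0.109 m (8 + 113 − 12 mm). The punch stands upright on the dot, and the red cover's dot is at the same place in all views. Handing in.

```bash
python3 -c "
from plant import robot
print(robot.close_job())"
```

```text
the job is handed in; nothing more can be done
None
```

The punch was stood on the green cover's dot, pressed until it tripped and left standing upright with its barrel down; the red cover was not touched, and the job was handed in at about 13 s.

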